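Peel the stuck top tray off the stack and hold it over the banding wheel

TASK

The glaze bottle with the blue label is open and dried slip will flake off the trays, so first put its brush cap (black, standing in the wooden tool block) down into the bottle's neck and press it firmly home. Then take the green tray, stuck with dried slip on top of the nested stack, by its corner tab and peel it: raise and tilt up the tab corner well while the opposite corner stays down in the stack, and only then lift it away, leaving the other trays and everything else where they stand. Finish still holding the tray, level and still, centred about a hand's breadth above the banding wheel so that I can put clay pads under it; do not set it down or let go.

Things in the scene. Friction and masses are not known exactly. Their poses are not given: they have to be found in the camera images.
- cap: brush cap, loose, 30 g: ribbed black cylinder 24 mm across, 42 mm tall, blue dot on top; from the middle of its underside a white brush rod 5 mm thick reaches 36 mm down (rounded tip). Origin: centre of the cap's underside, z up. It starts upright in the tool block, its underside resting on the block's top, 45 mm above the table.
- cap_tip (a point): tip of the brush rod, 36 mm below the cap's underside
- block: fixed wooden tool block 100 x 44 x 45 mm tall; origin: centre of its underside, x along its length. The brush cap stands in a 12 mm wide, 42 mm deep hole at x = +28 mm; at x = -28 mm the handle of a needle tool, 12 mm thick, stands 28 mm above the block.
- bottle: open glaze bottle with blue label, loose, 150 g: clear glass, body 44 mm across up to 36 mm height, shoulder to 46 mm, then a neck 18 mm across with a 10 mm bore; 62 mm tall, hollow down to 5 mm from its underside. Origin: centre of its underside, z up. When home, the cap's underside rests on the neck's rim.
- bottle_mouth (a point): centre of the bottle's rim, 62 mm above its underside
- spare: closed amber bottle with orange label and white cap, same body as the open bottle, 104 mm tall with its cap, loose; origin: centre of its underside. Leave it alone.
- stack: the five white and grey trays below, one loose nested block of 0.9 kg, 160 mm square, rims 9 mm apart, top rim 58 mm above the table. Origin: centre of the underside, z up, x along a diagonal as the green tray's. Each has a tab like the green tray's, at the other three corners.
- tray: green formed tray on top of the stack, 180 g, 160 mm square over its 8 mm rim, 22 mm deep, 2 mm thick, sloping sides. Origin: centre of its underside, 45 mm above the table at first; z up; x along a diagonal: -x points to the tab corner, +x to the opposite one (rim corners 113 mm out). Nested 13 mm deep with 2 mm play. Firmly gripped it follows the gripper rigidly, also in tilt.
- tray_tab (a point): middle of the tab, 124 mm from the tray's centre, 18 mm above its underside. The tab is a tongue 24 mm wide, 8 mm thick, top flush with the rim, reaching 27 mm out from the rim corner: pinch its long sides from above, fingers closing across the diagonal; 40 mm free beneath. To peel, tilt the gripper with the tray (fingertips swinging outward along -x) and level it afterwards.
- tray_far (a point): point on the tray's underside near the corner opposite the tab, 74 mm from the centre on +x. The tray clings at its slip-caked hollow centre boss: pulled straight it takes 5 to 8 N over the first 8 mm of rise at the centre, levered up at the tab about half. A tilt of 0.1 rad about the opposite corner frees it; then it lifts out.
- wheel: fixed banding wheel (turntable): dark cast base 150 mm across, stem, grey round head 180 mm across that turns freely, its top 90 mm above the table. Origin: centre of the underside.
- wheel_top (a point): centre of the top of the wheel's head, 90 mm above the table
- bowl: dark conical clay bowl at the back, 112 mm across at the rim, 65 mm tall, loose; origin: centre of its underside
- knife: wooden modelling knife lying flat near the robot, 180 mm long, 18 mm wide, 8 mm thick, loose; origin in the middle of the handle's underside, x along it
- mug: white mug on the wooden boards at the back, 72 mm across, 75 mm tall, loose; origin: centre of its underside
- foot_ring: terracotta clay ring 68 mm across, 14 mm high, lying on the pale green plaster slab at the back, loose; origin: centre of its underside
Things that resemble listed ones, but are neither listed nor needed, are in the scene too. Of the things that look like the bottle, the largest one is meant.

How it is judged (in metres and radians):
On the way, in this order (a step that is already met when the one before it is completed fails the run):
1. the brush cap is pressed home on the open bottle: rod in the neck, underside within 3 mm of the rim, pushed down with more than 2 N (horizontal distance between cap and bottle_mouth below 0.004 m and z of cap in the frame of bottle_mouth below 0.003 m and angle between the z axis of cap and the z axis of bottle, either way round below 0.1 rad and contact force between cap and bottle above 2 N), for 0.1 s.
2. the green tray is peeled: tilted up more than 0.11 rad (6 degrees) at the tab with the opposite corner still within 9 mm of its seat (angle between tray's own z axis and vertical above 0.11 rad and z of tray_far in the frame of stack between 0.038 and 0.054 m and z of tray_tab in the frame of stack above 0.075 m and x of tray_far in the frame of stack above 0.06 m and angle between stack's own z axis and vertical below 0.05 rad), for 0.1 s.
At the end, for the whole second after the job is handed in: Gripper alone holds the green tray, still, level (0.15 rad), centre within 40 mm of the wheel axis, underside 30 to 150 mm above the wheel head; brush cap home on the upright bottle (4 mm off centre, 3 mm off the rim at most); other trays flat on the table, within 20 mm of their start (horizontal distance between cap and bottle_mouth below 0.004 m and z of cap in the frame of bottle_mouth below 0.003 m and angle between the z axis of cap and the z axis of bottle, either way round below 0.1 rad and angle between bottle's own z axis and vertical below 0.1 rad and contact force between the fingers and tray above 1 N and contact force between tray and wheel below 0.1 N and contact force between tray and stack below 0.1 N and contact force between tray and bottle below 0.1 N and contact force between tray and spare below 0.1 N and horizontal distance between tray and wheel_top below 0.04 m and z of tray in the frame of wheel_top between 0.03 and 0.15 m and angle between tray's own z axis and vertical below 0.15 rad and linear speed of tray below 0.03 m/s and angular speed of tray below 0.2 rad/s and distance of stack from where it was at the start of the episode below 0.02 m and angle between stack's own z axis and vertical below 0.05 rad and height (world z) of stack below 0.005 m); the arm keeps its last pose, push and grip.
It fails at once if the stack under the green tray is lifted off the table, tipped or shifted more than 20 mm (height (world z) of stack above 0.008 m or angle between stack's own z axis and vertical above 0.08 rad or distance of stack from where it was at the start of the episode above 0.02 m).
It fails at once if the open bottle is knocked over or shifted more than 30 mm (angle between bottle's own z axis and vertical above 0.35 rad or distance of bottle from where it was at the start of the episode above 0.03 m).
It fails at once if another thing (amber bottle, bowl, modelling knife, mug, clay ring) is moved more than 20 mm or tipped (distance of any of spare, bowl, knife, mug, foot_ring from where it was at the start of the episode above 0.02 m or angle between any of spare, bowl, knife, mug, foot_ring's own z axis and vertical above 0.3 rad).
It also fails if it takes over 61 s, if anything falls off the work surface, if the arm or the gripper's body presses on something with over 40 N, if the wrist force passes 120 N, or if a joint passes its speed limit or range.

ROBOT

A 6-joint arm with a two-finger parallel gripper is mounted at the origin on the work surface. World frame = base frame: x ahead of the robot, y to its left, z up, the work surface at z = 0. Lengths are in mm, angles in rad, forces in N, time in s.
With the tool pointing down it reaches from about 375 to 925 mm from the base axis. Payload 5.7 kg.
Tool frame: the origin (TCP) lies on the mounting face of the last link; the fingertips stand 173 mm ahead of it and the grasp point (between the pads) lies 155 mm ahead of it (bot.tip_extent is the distance from the TCP to the fingertips, in mm); z points along the fingers, y is the line along which they close (so a half turn about z gives the same grasp; the last joint's range is limited). The gripper opens to 85 mm and grips with 20 to 120 N. Pads are 22 mm wide; open, the fingers measure 114 mm over their backs; the gripper's body (76 mm by 85 mm) begins 54 mm behind the grasp point. The pads swing forward as they close: fully open they stand 13 mm farther back than shut.
Start: joints at [1.05, 0.359, 1.51, -0, 1.272, -0.115], TCP at [236.851, 551.259, 404.667] pointing down, gripper open.
Joint ranges: [-2.97, 2.97], [-1.01, 2.36], [0.21, 2.38], [-0.96, 4.11], [0.2, 2.71], [-2.98, 2.98]. Speed limits (rad/s): [2.39, 2.39, 3.14, 3.14, 3.14, 3.14].

INTERFACE

Orientations are given as a rotation vector (axis times angle).
In Python, from workcell import bot gives the robot as it stands.
- The arm moves only by the tool drive_tool, never from a script. Its argument "targets" is a list of rows, each a list of 3 entries, a list of its own where there are three numbers: the turn, a rotation vector about the tool's x, y, z in rad, then the shift along the tool's x, y, z in mm, then the closure, from 0 (fully open) to 1 (shut). A call has 1 to 10 rows; each row is the pose to reach, as a shift and turn from the pose commanded when the call began, along the tool's axes at that moment; what a row does not reach only later rows make up. A row lasts 1/8 s, in which the tool goes at most 62.5 mm and 10.7 degrees, less where a joint would pass 70% of its speed; a pose out of reach is approached as far as the arm can. A call with a gripper value outside its range is refused whole. The fingers move at their own pace and stop on an object; "grip_force" is the grip in N (left out, the last holds). Time passes only in rows, so rows that repeat a pose let the fingers close. It gives the time, the measured TCP pose, the force, the opening and the grip force at its end, in the units of the state.
- bot.get_state(): the state, without advancing time (a new reading comes with each control period).
- bot.grab_frame(name): name is "scene" or "top" or "wrist"; returns (picture, depth): 420x560x3 uint8, blue, green, red; 420x560 float32, mm along the optical axis (not along the pixel's ray), 0 where there is no reading.
- bot.camera_params(name): a dict with "intrinsics" (3x3 intrinsics, pixels), "pose" (4x4, takes a point from camera to world coordinates). Camera axes: x right, y down, z forward; pixel columns grow to the right and rows downward; lengths in mm; the calibration is good to about 2 mm. The wrist camera is an equidistant fisheye: a pixel r from the principal point sees the ray r / f radians off the axis. A picture is of the moment at which its call begins: read the wrist's pose just before it. camera_params takes no time and is no camera call; for the wrist camera it gives the pose at the moment of the call.
- bot.hand_in(): hands the job in; it is judged then, once.
Trained networks look in the newest picture that a camera, given by its name, has taken for a name from the list of things; names that differ only in an ending like _2 or _b are one class to them, and where a whole thing is asked for, a point or a joint stands for the part that bears it (a point fixed in the world has none). Each returns a list of dicts, best first, with "p" (0 to 1); they miss things now and then, are a little off and sometimes report something else, mostly with a low value. They report only what shows in the picture. A call takes as long as a camera call. They do not tell look-alikes from the thing itself.
- bot.spot_in(camera, target): "box" ([centre column, centre row, width, height] in pixels, round what is visible of it).
- bot.spot_point(camera, target): "location" ([column, row] in pixels: a listed point, or the origin of a listed thing).
The state is a dict: "time": time; "qpos": joint angles; "qvel": joint speeds; "joint_torque": joint torques, N m; "eef_pos": TCP position; "ee_rot": TCP orientation; "force": force on the tool from outside, world axes, zero at the start; "torque": the same for the moment, N m; "grip_width": finger opening in mm; "grasp_force": force on a finger pad.
Only numpy, scipy, OpenCV 4.12 (cv2) and the standard library are available. Lean on these libraries where they do the work, as an engineer would, in place of code of your own. Each camera call takes 0.05 s, during which the arm holds its last target. There are 200 camera calls.

## Working session

There is one attempt and no reset: what is moved stays moved. The work goes in short steps, Python scripts to look and compute and a tool call to move; the robot and the scene stay as the last step left them, time stands still between calls to the robot, and variables do not carry over. Pictures are saved under pics/ and viewed, at most 13 in all, crops included, and the job is handed in when it is done.

Besides the shell and the picture viewer there is one more tool, called after ">>>" by a JSON object that holds its "name" and its "arguments". drive_tool: Moves the arm, as the interface text tells. Its arguments: {"type":"object","properties":{"targets":{"type":"array","items":{"type":"array"}},"grip_force":{"type":"number"}},"required":["targets"]}

```bash
mkdir -p pics; ls; cat > h.py <<'E'
import numpy as np, cv2
from scipy.spatial.transform import Rotation as R
from workcell import bot
def ray(cam,px,P=None):
    P=P or bot.camera_params(cam); K=np.array(P["intrinsics"]); T=np.array(P["pose"])
    d=np.array([(px[0]-K[0,2])/K[0,0],(px[1]-K[1,2])/K[1,1]])
    if cam=="wrist":
        r=np.hypot(*d); v=np.array([*(d/r*np.sin(r) if r>0 else d),np.cos(r)])
    else: v=np.array([*d,1.])
    return T[:3,3],T[:3,:3]@v, v
def pt_depth(cam,px,depth,P=None):
    o,d,v=ray(cam,px,P); z=depth[int(round(px[1])),int(round(px[0]))]
    return o+d*z/v[2]
def at_z(cam,px,z,P=None):
    o,d,_=ray(cam,px,P); return o+d*(z-o[2])/d[2]
E
python3 - <<'E'
from h import *
print(bot.get_state())
for c in ["scene","top"]:
    im,d=bot.grab_frame(c); cv2.imwrite(f"pics/{c}0.png",im); np.save(c+"0.npy",d)
    P=bot.camera_params(c); print(c,np.round(P["pose"],2).tolist(),np.round(P["intrinsics"],1).tolist())
    for n in ["cap","bottle_mouth","bottle","block","spare","stack","tray","tray_tab","wheel_top","bowl","knife"]:
        for r in bot.spot_point(c,n)[:3]:
            print(n,np.round(r["location"],1),round(r["p"],2),np.round(pt_depth(c,r["location"],d,P)))
E
```

```text
pics
{'time': 0.0, 'qpos': array([ 1.04992725e+00,  3.59428906e-01,  1.51147794e+00,  1.03331269e-05,
        1.27248767e+00, -1.15026243e-01]), 'qvel': array([-0.00160984,  0.00034959,  0.00076345,  0.00046535,  0.00031613,
        0.0014019 ]), 'joint_torque': array([ 1.34730308e-03, -5.27634823e+01, -2.78619540e+01, -3.86547720e-05,
        1.32090482e-02, -1.66766637e-05]), 'eef_pos': array([236.6459039 , 550.93798105, 403.88129296]), 'ee_rot': array([-6.33019432e-01, -3.07657045e+00,  2.68315440e-03]), 'force': array([ 0.00631807,  0.72752735, -0.7061711 ]), 'torque': array([-0.01976096,  0.00755693,  0.00900172]), 'grasp_force': 0.0, 'grip_width': 85.25356045119473}
scene [[0.85, 0.41, -0.32, 814.35], [0.52, -0.66, 0.54, -459.75], [0.01, -0.63, -0.78, 694.96], [0.0, 0.0, 0.0, 1.0]] [[401.4, 0.0, 288.0], [0.0, 401.4, 208.6], [0.0, 0.0, 1.0]]
cap [265.7 187.2] 0.47 [476.  15.  53.]
bottle_mouth [356.7 187. ] 0.73 [628. 167.   2.]
bottle_mouth [335.2 199.8] 0.66 [620.  60.  57.]
bottle_mouth [298.8 198.6] 0.58 [545.  39.  35.]
bottle [301.2 211.9] 0.78 [559.  28.  10.]
bottle [374
[... 764 characters left out ...]
  26.]
bottle_mouth [255.1 215.7] 0.45 [553.  30.  30.]
bottle [179.3 287. ] 0.73 [370. 223.   8.]
bottle [253.  216.2] 0.69 [552.  36.  31.]
bottle [217.7 182.1] 0.52 [637. 125.  41.]
block [257.4 255.8] 0.68 [452.  23.  43.]
block [208.1 131.2] 0.4 [772. 155.  21.]
spare [283.1 199.9] 0.71 [593. -41.  40.]
stack [176.9 287.3] 0.33 [369. 229.   8.]
tray [370.3 208.2] 0.71 [ 573. -257.   63.]
tray [165.3 194.1] 0.4 [599. 242.  93.]
tray_tab [377.8 260.3] 0.67 [ 444. -275.   64.]
wheel_top [151.8 190.8] 0.64 [607. 274.  92.]
bowl [264.8 134.8] 0.77 [768.   8.  10.]
bowl [361.3 181. ] 0.66 [ 642. -237.   56.]
knife [178.9 285.9] 0.61 [372. 225.   4.]
knife [368.1 210.1] 0.4 [ 568. -251.   65.]
```

View pics/scene0.png

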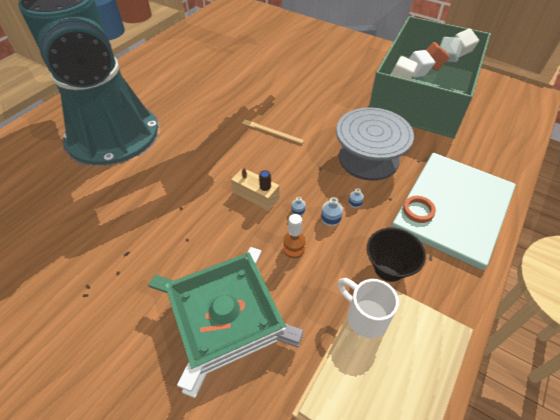

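View pics/top0.png

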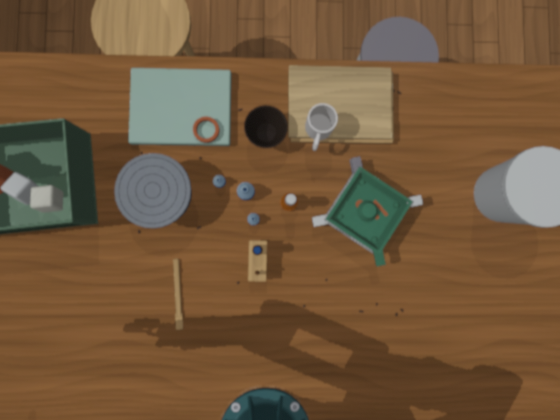

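The scene shows the wooden block with the black cap at about (265,178). The largest blue-labelled bottle is at (333,208), with two small look-alikes at (298,204) and (357,197). The tray tab is at (160,283) and the wheel at (374,130). In the top view the cap is at (257,250), the bottle at (245,190), the tab at (379,257) and the wheel at (153,190).

```bash
cat >> h.py <<'E'
def cloud(cam,d,P=None):
    P=P or bot.camera_params(cam); K=np.array(P["intrinsics"]); T=np.array(P["pose"])
    v,u=np.mgrid[:d.shape[0],:d.shape[1]]
    x=np.stack([(u-K[0,2])/K[0,0]*d,(v-K[1,2])/K[1,1]*d,d],-1)
    return x@T[:3,:3].T+T[:3,3]
E
python3 - <<'E'
from h import *
C={}
for c in ["scene","top"]:
    im=cv2.imread(f"pics/{c}0.png"); d=np.load(c+"0.npy"); X=cloud(c,d); C[c]=(im,d,X)
    hsv=cv2.cvtColor(im,cv2.COLOR_BGR2HSV)
    def sel(name,xy,r,z0,z1):
        m=(np.hypot(X[...,0]-xy[0],X[...,1]-xy[1])<r)&(X[...,2]>z0)&(X[...,2]<z1)&(d>0)
        v,u=np.nonzero(m)
        if len(v): print(c,name,len(v),"mean",np.round(X[m].mean(0),1),"mid",np.round((X[m].min(0)+X[m].max(0))/2,1),"px",u.mean().round(1),v.mean().round(1),"z",np.percentile(X[m][:,2],[5,50,95]).round(1))
        return m
    sel("captop",(474,22),35,76,100); sel("needle",(425,22),35,60,100)
    sel("mouth",(620,56),30,50,75); sel("bbody",(620,56),30,25,75)
    sel("wheel",(605,275),110,82,100)
    sel("block",(452,22),70,38,52); sel("spare",(593,-45),40,80,115)
    g=cv2.inRange(hsv,(65,60,20),(95,255,200))>0
    g&=(X[...,1]<-120)&(X[...,2]>58)&(X[...,2]<75)&(d>0)
    p=X[g][:,:2].astype(np.float32)
    tabless=p[np.linalg.norm(p-np.array([573,-257]),axis=1)<117]
    print(c,"tray rect",cv2.minAreaRect(tabless),len(p))
    far=p[np.linalg.norm(p-np.array([573,-257]),axis=1)>117]; print("tab pts",len(far),far.mean(0) if len(far) else "", np.percentile(X[g][:,2],[5,50,95]))
im=np.vstack([cv2.resize(C["top"][0][160:290,200:300],None,fx=4,fy=4,interpolation=cv2.INTER_CUBIC)]);
b=cv2.resize(C["scene"][0][150:280,220:400],None,fx=4,fy=4,interpolation=cv2.INTER_CUBIC)
cv2.imwrite("pics/c1.png",np.hstack([im,b])[:, :].copy() if False else cv2.resize(np.hstack([im,b]),(800,372)))
E
```

```text
scene captop 103 mean [469.7  18.9  83.1] mid [467.7  20.2  81.7] px 264.0 175.3 z [77.6 84.1 86.4]
scene needle 34 mean [426.5  19.2  70.2] mid [434.1  19.2  73.3] px 247.8 171.6 z [60.9 68.1 84.5]
scene mouth 65 mean [617.8  52.9  57. ] mid [617.6  53.3  56.5] px 332.6 201.6 z [50.9 57.5 60.9]
scene bbody 325 mean [620.   47.5  41.2] mid [617.9  53.8  43.9] px 331.6 208.5 z [28.1 38.9 59.6]
scene wheel 3153 mean [611.8 264.3  88.4] mid [609.3 271.6  87.2] px 374.2 133.1 z [86.3 88.5 90.4]
scene block 585 mean [440.9  16.5  43.1] mid [439.7  21.6  44.8] px 253.2 183.6 z [40.3 42.9 46. ]
scene spare 191 mean [592.5 -61.7  96.1] mid [591.2 -59.1  92.5] px 294.4 222.1 z [ 82.2  99.8 103.2]
scene tray rect ((564.5775756835938, -256.71429443359375), (165.1444854736328, 163.85244750976562), 57.091758728027344) 2894
tab pts 158 [ 446.17493 -281.6988 ] [59.18525093 64.2080751  66.45522464]
top captop 81 mean [467.3  23.4  85.8] mid [467.9  22.9  85. ] px 256.7 250.3 z [81.7 86.  88.8]
top needle 26 mean [431.3  24.   74.6] mid [432.4  25.1  73.8] px 256.4 265.0 z [60.9 71.3 87. ]
top mouth 33 mean [616.1  56.1  60.1] mid [616.5  56.2  57.9] px 244.5 189.6 z [56.2 60.3 63.4]
top bbody 234 mean [615.2  55.9  41.6] mid [615.8  56.5  45.5] px 245.1 190.8 z [30.5 39.7 61. ]
top wheel 4464 mean [607.5 272.7  89.7] mid [607.7 273.2  88.7] px 152.5 190.7 z [86.9 89.7 92.4]
top block 620 mean [436.5  23.3  44.2] mid [439.3  23.6  44.8] px 257.1 262.1 z [41.4 44.2 46.9]
top spare 87 mean [589.1 -55.8 102. ] mid [590.4 -55.1  96.2] px 290.4 199.3 z [ 92.2 102.8 105.8]
top tray rect ((563.7792358398438, -253.4167938232422), (162.45726013183594, 164.99595642089844), 57.25556945800781) 1380
tab pts 77 [ 446.36652 -278.0255 ] [59.5255184  64.88050113 68.1713916 ]
```

View pics/c1.png

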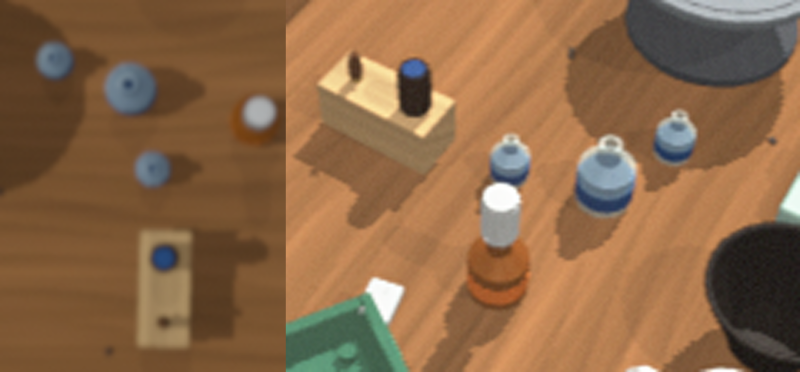

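The close-up confirms the large bottle, with its neck ring at (130,85) in the top crop and (612,145) in the scene crop. The cap's blue dot is at (163,257), and the two small look-alikes are clearly smaller. Next I move the wrist above the cap and bottle to refine the positions.

```bash
cat >> h.py <<'E'
def down(yaw):  # tool x at yaw, z down
    c,s=np.cos(yaw),np.sin(yaw)
    return R.from_matrix(np.array([[c,s,0],[s,-c,0],[0,0,-1.]]))
def plan(pos,rot):
    s=bot.get_state(); r0=R.from_rotvec(s["ee_rot"])
    print("turn",np.round((r0.inv()*rot).as_rotvec(),4).tolist(),"shift",np.round(r0.inv().apply(np.array(pos)-s["eef_pos"]),1).tolist(),"t",s["time"])
E
python3 - <<'E'
from h import *
plan([500,30,330],down(np.pi)); plan([500,30,330],down(0))
print(np.round(bot.camera_params("wrist")["pose"],3), bot.get_state()["eef_pos"], np.round(bot.camera_params("wrist")["intrinsics"],1))
E
```

```text
turn [-0.0001, -0.0, -0.4058] shift [-447.6, -375.0, 74.7] t 1.2
turn [-0.0, 0.0002, 2.7358] shift [-447.6, -375.0, 74.7] t 1.2
[[ 3.95000e-01  8.75000e-01  2.82000e-01  1.65195e+02]
 [ 9.19000e-01 -3.76000e-01 -1.21000e-01  5.81926e+02]
 [ 0.00000e+00  3.06000e-01 -9.52000e-01  3.74186e+02]
 [ 0.00000e+00  0.00000e+00  0.00000e+00  1.00000e+00]] [236.83872539 551.24857731 404.67271301] [[325.2   0.  279.6]
 [  0.  325.2 209.6]
 [  0.    0.    1. ]]
```

>>> {"name": "drive_tool", "arguments": {"targets": [[[0, 0, 0.9], [-149, -125, 25], 0], [[0, 0, 0.9], [-149, -125, 25], 0], [[0, 0, 0.9], [-298, -250, 50], 0], [[0, 0, 0.9], [-298, -250, 50], 0], [[0, 0, 1.8], [-447.6, -375, 74.7], 0], [[0, 0, 1.8], [-447.6, -375, 74.7], 0], [[0, 0, 1.8], [-447.6, -375, 74.7], 0], [[0, 0, 1.8], [-447.6, -375, 74.7], 0], [[0, 0, 2.2], [-447.6, -375, 74.7], 0], [[0, 0, 2.2], [-447.6, -375, 74.7], 0]]}}

```text
time: 2.45
eef_pos: [501.6, 27.0, 329.9]
ee_rot: [2.86, 1.297, 0.001]
force: [0.2, -0.2, -0.0]
grip_width: 85.5
grasp_force: 0.0
```

```bash
python3 - <<'E'
from h import *
plan([500,30,330],down(0)); s=bot.get_state(); print(s["eef_pos"],s["qpos"])
E
```

```text
turn [0.0012, -0.0007, 0.8517] shift [1.2, -3.1, -0.1] t 2.45
[501.55075716  27.03312238 329.86078885] [-8.35037500e-02  3.05888560e-01  1.80780076e+00 -7.52723097e-04
  1.02675140e+00  6.35950166e-01]
```

>>> {"name": "drive_tool", "arguments": {"targets": [[[0, 0, 0.18], [0, 0, 0], 0], [[0, 0, 0.36], [0, 0, 0], 0], [[0, 0, 0.54], [0, 0, 0], 0], [[0, 0, 0.72], [0, 0, 0], 0], [[0, 0, 0.852], [0, 0, 0], 0], [[0, 0, 0.852], [0, 0, 0], 0], [[0, 0, 0.852], [0, 0, 0], 0]]}}

```text
time: 3.32
eef_pos: [500.1, 30.0, 330.1]
ee_rot: [3.141, 0.018, 0.0]
force: [0.6, 0.8, 0.9]
grip_width: 85.3
grasp_force: 0.0
```

```bash
cat >> h.py <<'E'
def fisheye_cloud(d,P):
    K=np.array(P["intrinsics"]); T=np.array(P["pose"])
    v,u=np.mgrid[:d.shape[0],:d.shape[1]]; x=(u-K[0,2])/K[0,0]; y=(v-K[1,2])/K[1,1]
    r=np.hypot(x,y)+1e-9; t=np.tan(np.minimum(r,1.5))/r
    return np.stack([x*t*d,y*t*d,d],-1)@T[:3,:3].T+T[:3,3]
def proj(p,P):
    K=np.array(P["intrinsics"]); T=np.array(P["pose"]); q=T[:3,:3].T@(np.array(p)-T[:3,3])
    h=np.hypot(q[0],q[1]); a=np.arctan2(h,q[2]); return K[0,2]+K[0,0]*a*q[0]/h, K[1,2]+K[1,1]*a*q[1]/h
def wlook(name,things):
    P=bot.camera_params("wrist"); im,d=bot.grab_frame("wrist"); cv2.imwrite(f"pics/{name}.png",im); np.savez(name,d=d,**P)
    X=fisheye_cloud(d,P)
    for n in things:
        for r in bot.spot_point("wrist",n)[:3]:
            u,v=np.round(r["location"]).astype(int)
            print(n,np.round(r["location"],1),round(r["p"],2),np.round(X[min(v,419),min(u,559)],1))
    return im,d,X,P
def sel(X,d,name,xy,r,z0,z1):
    m=(np.hypot(X[...,0]-xy[0],X[...,1]-xy[1])<r)&(X[...,2]>z0)&(X[...,2]<z1)&(d>0)
    v,u=np.nonzero(m)
    if len(v): print(name,len(v),"mean",np.round(X[m].mean(0),1),"mid",np.round((X[m].min(0)+X[m].max(0))/2,1),"ext",np.round(np.ptp(X[m],0),1),"px",u.mean().round(1),v.mean().round(1),"z",np.percentile(X[m][:,2],[5,50,95]).round(1))
    return m
E
python3 - <<'E'
from h import *
im,d,X,P=wlook("w1",["cap","bottle_mouth"])
print(P["pose"].round(3) if hasattr(P["pose"],"round") else P["pose"], bot.get_state()["eef_pos"])
sel(X,d,"cap",(468,22),30,80,100); sel(X,d,"needle",(415,22),25,60,100)
sel(X,d,"mouth",(616,55),30,56,70)
print("proj",proj([468,22,87],P),proj([616.5,55,62],P))
E
```

```text
cap [289.2 240.4] 0.97 [482.5  22.4  74. ]
bottle_mouth [272.  149.8] 0.77 [543.3  36.7  22.1]
bottle_mouth [163.8  34.5] 0.74 [646.6 128.4  32. ]
bottle_mouth [244.1  56.3] 0.7 [622.8  59.9  31.6]
[[ 1.10000e-02 -9.52000e-01 -3.07000e-01  5.79376e+02]
 [-1.00000e+00 -1.10000e-02 -3.00000e-03  3.05270e+01]
 [-1.00000e-03  3.07000e-01 -9.52000e-01  2.99582e+02]
 [ 0.00000e+00  0.00000e+00  0.00000e+00  1.00000e+00]] [500.08048619  30.00568461 330.03543809]
cap 837 mean [471.6  22.6  86.6] mid [470.1  22.3  84.8] ext [24.8 25.5  9.6] px 288.9 260.5 z [81.9 87.2 88.4]
needle 159 mean [416.2  22.9  67.6] mid [414.9  23.1  66.8] ext [ 9.2 10.6 13.5] px 286.4 307.5 z [60.8 68.1 72.8]
mouth 356 mean [618.4  55.5  61.8] mid [618.7  55.7  60.1] ext [18.1 18.1  8.2] px 245.5 55.3 z [59.1 62.  63.3]
proj (np.float64(289.60265931451215), np.float64(265.0546346697022)) (np.float64(246.1409788025884), np.float64(57.7629268234227))
```

View pics/w1.png

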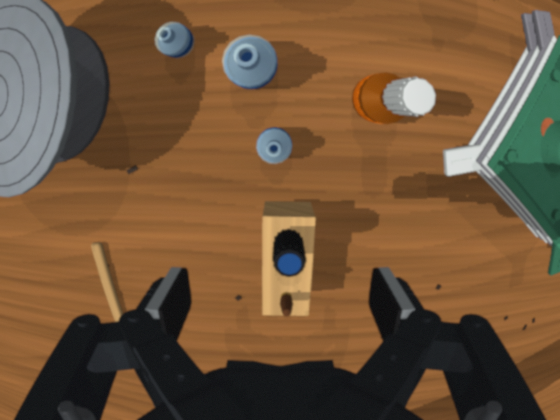

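The wrist picture shows the cap's dot at (289,262), the bottle mouth at (245,56), and the small look-alikes at (274,147) and (172,38). The needle tool is at (287,303). Nothing blocks the fingers along y, so I descend to grasp the cap.

>>> {"name": "drive_tool", "arguments": {"targets": [[[0, 0, 0], [-29.6, 7.5, 30], 0], [[0, 0, 0], [-29.6, 7.5, 70], 0], [[0, 0, 0], [-29.6, 7.5, 107], 0], [[0, 0, 0], [-29.6, 7.5, 107], 0], [[0, 0, 0], [-29.6, 7.5, 107], 0.7], [[0, 0, 0], [-29.6, 7.5, 107], 1], [[0, 0, 0], [-29.6, 7.5, 107], 1], [[0, 0, 0], [-29.6, 7.5, 107], 1], [[0, 0, 0], [-29.6, 7.5, 107], 1]], "grip_force": 40}}

```text
time: 4.6
eef_pos: [471.0, 22.2, 224.0]
ee_rot: [3.141, 0.014, 0.003]
force: [-0.6, 0.1, 7.8]
grip_width: 23.1
grasp_force: 38.8
```

>>> {"name": "drive_tool", "arguments": {"targets": [[[0, 0, 0], [0, 0, -20], 1], [[0, 0, 0], [0, 0, -50], 1], [[0, 0, 0], [0, 0, -80], 1], [[0, 0, 0], [40, -9, -80], 1], [[0, 0, 0], [80, -18, -80], 1], [[0, 0, 0], [110, -24, -80], 1], [[0, 0, 0], [110, -24, -80], 1], [[0, 0, 0], [110, -24, -80], 1], [[0, 0, 0], [110, -24, -80], 1]]}}

```text
time: 5.72
eef_pos: [579.1, 47.1, 302.9]
ee_rot: [3.141, 0.014, -0.002]
force: [-0.6, 0.8, -1.3]
grip_width: 23.2
grasp_force: 39.2
```

```bash
python3 - <<'E'
from h import *
im,d,X,P=wlook("w2",["cap","cap_tip","bottle_mouth"])
s=bot.get_state(); print(s["eef_pos"],s["ee_rot"],s["grip_width"])
e=s["eef_pos"]
sel(X,d,"cap",e[:2],16,e[2]-139,e[2]-120); sel(X,d,"captop",e[:2],16,e[2]-137,e[2]-120)
sel(X,d,"mouth",(618.5,55.5),25,58,70); sel(X,d,"rod",e[:2],25,70,110)
for c in ["scene","top"]:
    im,d=bot.grab_frame(c); cv2.imwrite(f"pics/{c}2.png",im)
    for n in ["cap","cap_tip","bottle_mouth"]:
        for r in bot.spot_point(c,n)[:3]: print(c,n,np.round(r["location"],1),round(r["p"],2))
im=cv2.imread("pics/scene2.png")[80:240,230:410]; cv2.imwrite("pics/s2c.png",np.hstack([cv2.resize(im,(450,400),interpolation=cv2.INTER_CUBIC),cv2.resize(cv2.imread("pics/w2.png")[60:380,140:420],(350,400))]))
E
```

```text
cap [277.9 269.2] 0.58 [589.1  47.6 144.6]
cap_tip [279.5 242.6] 0.68 [579.8  46.6  94.9]
bottle_mouth [291.5 252.6] 0.83 [543.5  36.4  32.8]
bottle_mouth [267.5 169.9] 0.59 [611.5  55.8  31.6]
bottle_mouth [173.8 130.5] 0.57 [642.5 130.8  22.2]
[579.81364973  47.07539652 303.10956808] [ 3.14149324e+00  1.33657885e-02 -4.23595001e-04] 22.77714279610165
cap 2810 mean [579.2  46.9 167. ] mid [578.4  46.9 173.5] ext [25.5 28.4 18.9] px 279.2 316.8 z [165.  166.4 173.9]
captop 1742 mean [579.   46.9 167.9] mid [578.6  46.9 174.5] ext [23.9 28.4 16.9] px 279.1 318.5 z [166.2 166.8 175.5]
mouth 407 mean [619.2  55.6  62. ] mid [619.   55.8  60.9] ext [17.4 17.9  5.8] px 266.7 167.2 z [59.8 62.1 63.2]
rod 93 mean [579.   46.9  97.8] mid [578.3  46.8  95.8] ext [ 3.2  5.4 20.1] px 279.5 246.5 z [ 91.3  97.9 104.4]
scene cap [315.5 173.2] 0.53
scene cap_tip [314.1 183.9] 0.63
scene cap_tip [375.4 131.6] 0.42
scene bottle_mouth [300.4 199.5] 0.76
scene bottle_mouth [332.4 199.1] 0.6
scene bottle_mouth [276.9 133.1] 0.58
top bottle_mouth [252.5 214.7] 0.44
```

View pics/s2c.png

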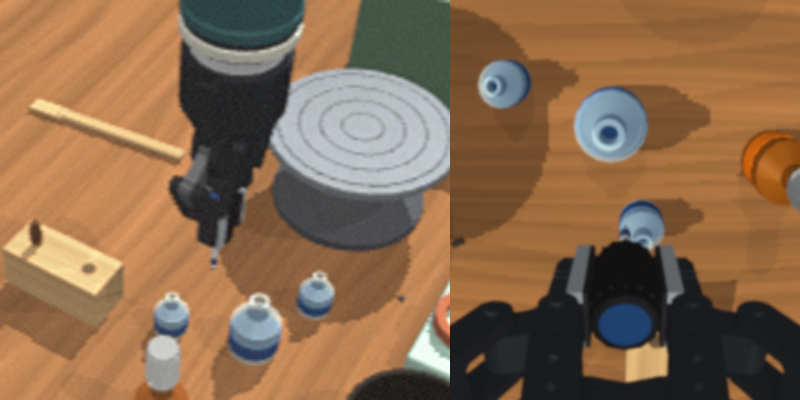

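The scene crop shows the rod tip held at (213,262) and the target bottle at (257,325). The wrist crop shows the cap held upright, with its dot at (625,322) and the bottle mouth at (608,132). I move over the mouth and stop just above it to check.

>>> {"name": "drive_tool", "arguments": {"targets": [[[0, 0, 0], [20, -4.4, 0], 1], [[0, 0, 0], [40.6, -8.8, 0], 1], [[0, 0, 0], [40.6, -8.8, 10], 1], [[0, 0, 0], [40.6, -8.8, 18], 1], [[0, 0, 0], [40.6, -8.8, 18], 1], [[0, 0, 0], [40.6, -8.8, 18], 1], [[0, 0, 0], [40.6, -8.8, 18], 1]]}}

```text
time: 7.2
eef_pos: [620.8, 56.3, 285.3]
ee_rot: [3.141, 0.014, 0.001]
force: [-0.2, -0.8, -0.9]
grip_width: 23.2
grasp_force: 39.2
```

```bash
python3 - <<'E'
from h import *
im,d,X,P=wlook("w3",[])
s=bot.get_state(); print(s["eef_pos"],s["ee_rot"],s["force"])
e=s["eef_pos"]
sel(X,d,"captop",e[:2],16,e[2]-139,e[2]-132)
sel(X,d,"mouth",(619,55.5),15,59.5,64); sel(X,d,"rod",e[:2],8,66,100)
m=sel(X,d,"body",(619,55.5),26,10,56)
sc,ds=bot.grab_frame("scene"); cv2.imwrite("pics/scene3.png",sc)
cv2.imwrite("pics/w3c.png",np.hstack([cv2.resize(im[180:340,200:360],(400,400),interpolation=cv2.INTER_CUBIC),cv2.resize(sc[150:230,292:372],(400,400),interpolation=cv2.INTER_CUBIC)]))
E
```

```text
[620.81225067  56.33184246 285.346402  ] [3.14143298e+00 1.37235631e-02 7.48127538e-04] [-0.14968599  0.40226095 -0.87333015]
captop 2592 mean [621.   56.1 148.8] mid [619.5  56.2 149.8] ext [25.6 28.2  6.9] px 279.2 316.0 z [147.3 148.7 150.3]
mouth 363 mean [620.8  55.7  62. ] mid [619.6  55.4  61.7] ext [17.4 17.4  4.1] px 280.1 234.8 z [60.5 62.  63.2]
rod 93 mean [620.9  56.1  80.1] mid [620.5  56.   78. ] ext [ 3.3  5.4 20.4] px 279.5 246.5 z [73.  80.5 87.1]
body 2658 mean [626.3  55.8  38. ] mid [619.7  55.8  33. ] ext [43.5 43.5 45.9] px 280.0 214.8 z [18.9 39.4 49.5]
```

View pics/w3c.png

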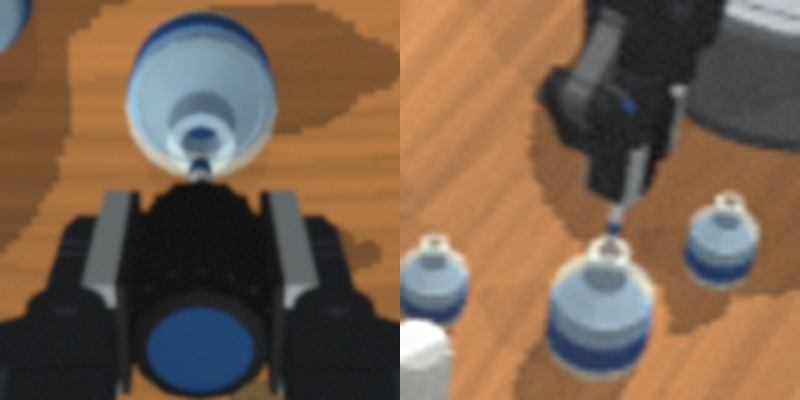

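The wrist crop shows the rod tip at (200,165), just in front of the bore (200,135) and in line with it laterally. In the scene crop the tip is over the rim. The numbers put the rod centre within 0.5 mm, so I insert it.

>>> {"name": "drive_tool", "arguments": {"targets": [[[0, 0, 0], [0, 0.4, 5], 1], [[0, 0, 0], [0, 0.4, 11], 1], [[0, 0, 0], [0, 0.4, 17], 1], [[0, 0, 0], [0, 0.4, 23], 1], [[0, 0, 0], [0, 0.4, 29], 1], [[0, 0, 0], [0, 0.4, 35], 1], [[0, 0, 0], [0, 0.4, 40], 1], [[0, 0, 0], [0, 0.4, 43], 1], [[0, 0, 0], [0, 0.4, 43], 1]]}}

```text
time: 8.43
eef_pos: [620.8, 56.0, 241.8]
ee_rot: [3.141, 0.014, -0.001]
force: [0.5, -0.4, -0.0]
grip_width: 23.2
grasp_force: 39.2
```

>>> {"name": "drive_tool", "arguments": {"targets": [[[0, 0, 0], [0, 0, 1], 1], [[0, 0, 0], [0, 0, 2], 1], [[0, 0, 0], [0, 0, 3], 1], [[0, 0, 0], [0, 0, 3], 1], [[0, 0, 0], [0, 0, 3], 1]]}}

```text
time: 9.05
eef_pos: [621.1, 56.0, 240.8]
ee_rot: [3.141, 0.014, 0.002]
force: [-3.4, -0.3, 11.6]
grip_width: 22.9
grasp_force: 40.3
```

>>> {"name": "drive_tool", "arguments": {"targets": [[[0, 0, 0], [0, 0, 1], 1], [[0, 0, 0], [0, 0, 1], 1], [[0, 0, 0], [0, 0, -1.5], 1], [[0, 0, 0], [0, 0, -1.5], 0.4], [[0, 0, 0], [0, 0, -1.5], 0.4], [[0, 0, 0], [0, 0, -1.5], 0.4], [[0, 0, 0], [0, 0, -30], 0.2], [[0, 0, 0], [0, 0, -75], 0], [[0, 0, 0], [0, 0, -90], 0]]}}

```text
time: 10.18
eef_pos: [621.8, 56.0, 331.5]
ee_rot: [3.141, 0.014, 0.007]
force: [-0.3, 0.3, -0.2]
grip_width: 85.5
grasp_force: 0.0
```

```bash
python3 - <<'E'
from h import *
im,d,X,P=wlook("w4",[])
s=bot.get_state(); print(s["eef_pos"],s["qpos"],s["grip_width"])
sel(X,d,"captop",(619,55.5),25,95,130)
sel(X,d,"body",(619,55.5),26,10,56)
cv2.imwrite("pics/w4c.png",im[120:380,150:450])
Rt=down(0.21)
c=np.array([566,-255]); u=np.array([np.cos(.21),np.sin(.21)]); tab=c-124*u; print(tab)
plan([*tab,320],Rt)
E
```

```text
[621.93824287  55.99342046 332.36813792] [-2.07488906e-02  4.60934335e-01  1.53818539e+00 -8.30930125e-05
  1.13742394e+00  1.54122608e+00] 85.26384255128426
captop 1088 mean [621.5  55.8 103.5] mid [620.2  55.7 100.7] ext [24.4 25.2 11.3] px 279.4 233.8 z [ 98.  104.1 105.3]
body 1451 mean [629.2  55.8  36.9] mid [623.1  55.8  30.8] ext [37.  43.7 41.5] px 279.5 195.9 z [17.9 38.9 45.3]
[ 444.72416657 -280.84902758]
turn [0.0007, -0.005, -0.2011] shift [-180.3, 335.3, 11.5] t 10.225
```

View pics/w4c.png

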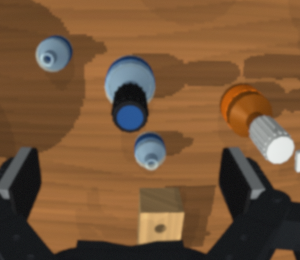

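The crop shows the black cap upright on the large bottle, with its dot at (130,115). The cap's top measures z≈104, so it is home. Next is the tray tab.

>>> {"name": "drive_tool", "arguments": {"targets": [[[0, 0, 0], [-30, 56, 0], 0], [[0, 0, -0.1], [-60, 112, 4], 0], [[0, 0, -0.2], [-90, 168, 6], 0], [[0, 0, -0.2], [-120, 223, 8], 0], [[0, 0, -0.2], [-150, 279, 10], 0], [[0, 0, -0.201], [-180, 335, 11.5], 0], [[0, 0, -0.201], [-180, 335, 11.5], 0], [[0, 0, -0.201], [-180, 335, 11.5], 0]]}}

```text
time: 11.22
eef_pos: [443.3, -280.5, 316.6]
ee_rot: [-3.123, -0.326, 0.002]
force: [-0.6, 0.4, 0.4]
grip_width: 85.4
grasp_force: 0.0
```

```bash
python3 - <<'E'
from h import *
im,d,X,P=wlook("w5",["tray_tab","tray"])
s=bot.get_state(); print(s["eef_pos"],s["ee_rot"])
hsv=cv2.cvtColor(im,cv2.COLOR_BGR2HSV)
g=cv2.inRange(hsv,(65,60,20),(95,255,220))>0
g&=(X[...,1]<-100)&(X[...,2]>60)&(X[...,2]<73)&(d>0)&(X[...,2]>62)
p=X[g][:,:2].astype(np.float32); print(len(p),np.percentile(X[g][:,2],[5,50,95]))
(c,sz,a)=cv2.minAreaRect(p[np.linalg.norm(p-np.array([566,-255]),axis=1)<116]); print(c,sz,a)
u=np.array([np.cos(.21),np.sin(.21)]); q=(p-np.array(c))@np.c_[u,[-u[1],u[0]]]
tab=q[q[:,0]<-115]; print("tab in tray frame: x",tab[:,0].min(),"y",tab[:,1].min(),tab[:,1].max())
l,h=[tab[:,1][(tab[:,0]>b)&(tab[:,0]<b+6)] for b in (-136,-122)]
for k in (l,h): print(len(k),k.min(),k.max(),k.mean())
cv2.imwrite("pics/w5c.png",im)
E
```

```text
tray_tab [278.1 215.8] 0.89 [ 446.5 -278.6   67.3]
tray [283.   45.2] 0.88 [ 563.3 -257.4   66. ]
[ 444.26372204 -279.176943    317.09174066] [-3.12307856e+00 -3.31570871e-01  8.76801908e-04]
12590 [63.05895464 66.75788192 68.29371044]
(561.260009765625, -255.4559326171875) (171.1814422607422, 171.20965576171875) 57.14480209350586
tab in tray frame: x -130.96421973546458 y -10.968525264532015 10.792088274625616
18 -9.505174728842677 9.368334684774139 -0.15638912330263782
247 -10.851719063372652 10.69796554935829 0.011490944203574079
```

View pics/w5c.png

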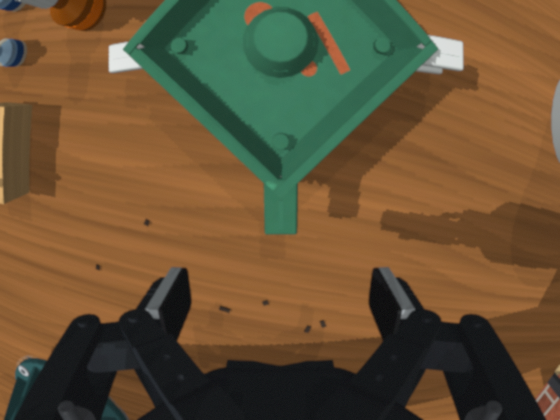

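The wrist view shows the tab free at (281,207), with the fingers clear of it on both sides. I descend and pinch it.

>>> {"name": "drive_tool", "arguments": {"targets": [[[0, 0, 0], [2.3, 1.2, 40], 0], [[0, 0, 0], [2.3, 1.2, 80], 0], [[0, 0, 0], [2.3, 1.2, 99], 0], [[0, 0, 0], [2.3, 1.2, 99], 0], [[0, 0, 0], [2.3, 1.2, 99], 0.7], [[0, 0, 0], [2.3, 1.2, 99], 1], [[0, 0, 0], [2.3, 1.2, 99], 1], [[0, 0, 0], [2.3, 1.2, 99], 1], [[0, 0, 0], [2.3, 1.2, 99], 1]], "grip_force": 100}}

```text
time: 12.5
eef_pos: [446.4, -281.4, 219.2]
ee_rot: [3.124, 0.328, 0.001]
force: [-0.0, 1.2, 6.4]
grip_width: 21.8
grasp_force: 97.6
```

Pinched. Now I peel about the far corner, with the pivot 100 mm out on +x at z≈55.

>>> {"name": "drive_tool", "arguments": {"targets": [[[0, -0.01, 0], [1.6, 0, -2.3], 1], [[0, -0.02, 0], [3.3, 0, -4.5], 1], [[0, -0.03, 0], [5, 0, -6.7], 1], [[0, -0.04, 0], [6.7, 0, -8.9], 1], [[0, -0.04, 0], [6.7, 0, -8.9], 1]], "grip_force": 120}}

```text
time: 13.12
eef_pos: [453.1, -279.9, 227.6]
ee_rot: [3.119, 0.329, -0.063]
force: [1.0, 0.6, -1.6]
grip_width: 21.2
grasp_force: 117.7
```

>>> {"name": "drive_tool", "arguments": {"targets": [[[0, -0.01, 0], [1.7, 0, -2.3], 1], [[0, -0.02, 0], [3.3, 0, -4.5], 1], [[0, -0.03, 0], [5, 0, -6.7], 1], [[0, -0.04, 0], [6.8, 0, -8.9], 1], [[0, -0.05, 0], [8.5, 0, -11], 1], [[0, -0.06, 0], [10.3, 0, -13.2], 1], [[0, -0.06, 0], [10.3, 0, -13.2], 1]]}}

```text
time: 14.0
eef_pos: [463.8, -277.7, 240.5]
ee_rot: [3.109, 0.328, -0.155]
force: [2.6, 1.2, -1.0]
grip_width: 20.8
grasp_force: 117.7
```

```bash
python3 - <<'E'
from h import *
im,d,X,P=wlook("w6",[])
for c in ["scene","top"]:
    im2,d2=bot.grab_frame(c); np.save(c+"6",d2); cv2.imwrite(f"pics/{c}6.png",im2)
    hsv=cv2.cvtColor(im2,cv2.COLOR_BGR2HSV); Y=cloud(c,d2)
    g=cv2.inRange(hsv,(65,60,20),(95,255,220))>0
    g&=(Y[...,1]<-120)&(Y[...,2]>35)&(d2>0)
    u=np.array([np.cos(.21),np.sin(.21)]); x=(Y[g][:,:2]-[568,-254])@u; z=Y[g][:,2]
    for b in range(-60,125,15):
        k=(x>b)&(x<b+15)
        if k.sum()>5: print(c,b,k.sum(),np.percentile(z[k],[5,95]).round(1))
cv2.imwrite("pics/s6c.png",np.hstack([cv2.resize(cv2.imread("pics/scene6.png")[190:420,120:350],(460,460)),]))
E
```

```text
scene -60 3361 [ 58.6 499.5]
scene -45 2361 [ 56.4 482.5]
scene -30 1416 [ 54.5 466.4]
scene -15 982 [52.7 74.6]
scene 0 989 [51.1 72.9]
scene 15 831 [49.6 71.9]
scene 30 735 [47.8 70.2]
scene 45 587 [46.4 69.1]
scene 60 433 [45.6 67.7]
scene 75 293 [45.1 66.2]
scene 90 154 [57.1 65.2]
scene 105 25 [60.7 63.8]
top -60 824 [ 58.4 504.2]
top -45 636 [ 56.6 486.1]
top -30 490 [ 54.9 468.3]
top -15 443 [53.2 75.8]
top 0 454 [51.6 74.8]
top 15 363 [50.1 73.3]
top 30 351 [48.1 71.5]
top 45 285 [46.7 70.4]
top 60 217 [45.8 68.7]
top 75 146 [45.8 67.7]
top 90 71 [54.7 66.3]
top 105 10 [60.2 64.5]
```

View pics/s6c.png

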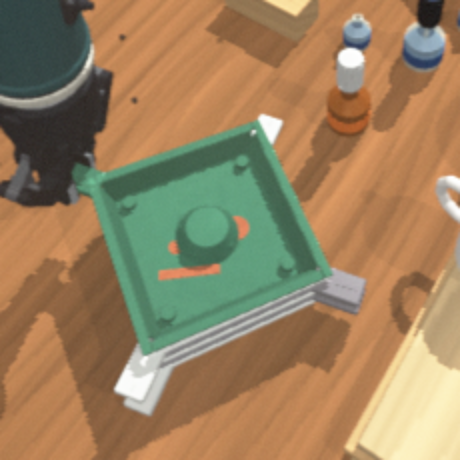

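The scene crop shows the tray tilted up at the tab (90,180) with its far corner (325,275) still in the stack. The floor slope is about 0.105 rad and tray_far is at about 44 mm. I tilt a little further and hold.

>>> {"name": "drive_tool", "arguments": {"targets": [[[0, -0.01, 0], [1.7, 0, -2.4], 1], [[0, -0.02, 0], [3.3, 0, -4.9], 1], [[0, -0.03, 0], [5, 0, -7.5], 1], [[0, -0.04, 0], [6.6, 0, -10], 1], [[0, -0.05, 0], [8.3, 0, -12.6], 1], [[0, -0.05, 0], [8.3, 0, -12.6], 1], [[0, -0.05, 0], [8.3, 0, -12.6], 1], [[0, -0.05, 0], [8.3, 0, -12.6], 1]]}}

```text
time: 15.15
eef_pos: [472.6, -275.7, 251.8]
ee_rot: [3.1, 0.326, -0.233]
force: [0.2, 0.2, -1.9]
grip_width: 21.3
grasp_force: 117.7
```

```bash
python3 - <<'E'
from h import *
print(bot.get_state()["ee_rot"])
for c in ["scene","top"]:
    im2,d2=bot.grab_frame(c); cv2.imwrite(f"pics/{c}7.png",im2)
    hsv=cv2.cvtColor(im2,cv2.COLOR_BGR2HSV); Y=cloud(c,d2)
    g=cv2.inRange(hsv,(65,60,20),(95,255,220))>0
    g&=(Y[...,1]<-120)&(Y[...,2]>35)&(d2>0)
    u=np.array([np.cos(.21),np.sin(.21)]); x=(Y[g][:,:2]-[568,-254])@u; z=Y[g][:,2]
    for b in (-15,15,30,45,60,75,90,105):
        k=(x>b)&(x<b+15)
        if k.sum()>5: print(c,b,k.sum(),np.percentile(z[k],[5,95]).round(1))
    w=(Y[...,2]>40)&(Y[...,2]<62)&(hsv[...,1]<60)&(Y[...,1]<-120)&(d2>0)&(hsv[...,2]>90)
    w0=cloud(c,np.load(c+"0.npy")); 
E
```

```text
[ 3.10018166  0.3261436  -0.23336266]
scene -15 1860 [ 58.7 478. ]
scene 15 852 [53.  75.7]
scene 30 745 [50.7 73.4]
scene 45 593 [48.4 71.4]
scene 60 437 [46.6 69.5]
scene 75 297 [45.3 66.9]
scene 90 153 [56.6 65.1]
scene 105 23 [59.4 62.9]
top -15 596 [ 58.9 480.7]
top 15 368 [53.5 77. ]
top 30 356 [51.3 74.8]
top 45 287 [49.  72.8]
top 60 214 [47.6 70.9]
top 75 145 [46.8 68.2]
top 90 71 [57.2 66.3]
top 105 7 [59.3 63.8]
```

Peeled: tilt is about 0.15 rad and the far point is at about 44.5 mm. Lifting straight up now.

>>> {"name": "drive_tool", "arguments": {"targets": [[[0, 0, 0], [-0.6, 0, -4], 1], [[0, 0, 0], [-1.2, 0, -8], 1], [[0, 0, 0], [-1.9, 0, -13], 1], [[0, 0, 0], [-3, 0, -20], 1], [[0, 0, 0], [-4.5, 0, -30], 1], [[0, 0, 0], [-6, 0, -40], 1], [[0, 0, 0], [-7.5, 0, -50], 1], [[0, 0, 0], [-9, 0, -60], 1], [[0, 0, 0], [-9, 0, -60], 1]]}}

```text
time: 16.38
eef_pos: [473.1, -275.9, 313.6]
ee_rot: [3.099, 0.326, -0.231]
force: [0.0, -0.5, -2.1]
grip_width: 21.4
grasp_force: 117.7
```

```bash
python3 - <<'E'
from h import *
s=bot.get_state(); plan([446.4,-281.4,356],down(.21)); print(s["eef_pos"],s["force"],s["torque"])
sc,d=bot.grab_frame("scene"); cv2.imwrite("pics/s8c.png",cv2.resize(sc[150:420,90:450],(720,540)))
E
```

```text
turn [0.0015, 0.1487, -0.0003] shift [-33.3, -0.1, -37.9] t 16.375
[ 473.13097007 -275.85419977  313.62949239] [ 0.0470734  -0.48255386 -2.05129871] [-0.03706608  0.07967047 -0.01604464]
```

View pics/s8c.png

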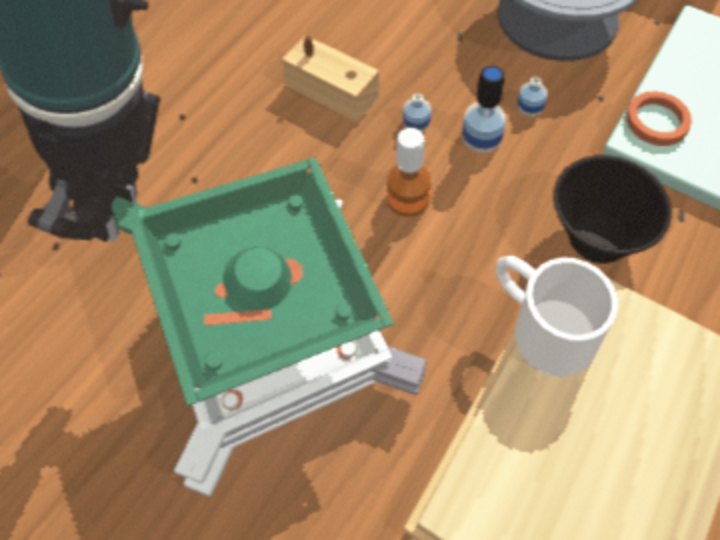

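The picture shows the tray free above the white stack, which has stayed in place, and the cap upright on the bottle at (490,85). Now I level and raise the tray.

>>> {"name": "drive_tool", "arguments": {"targets": [[[0, 0.01, 0], [-5, 0, -6], 1], [[0, 0.03, 0], [-10, 0, -12], 1], [[0, 0.06, 0], [-15, 0, -18], 1], [[0, 0.09, 0], [-20, 0, -24], 1], [[0, 0.12, 0], [-25, 0, -30], 1], [[0, 0.14, 0], [-30, 0, -35], 1], [[0, 0.149, 0], [-33.3, 0, -38], 1], [[0, 0.149, 0], [-33.3, 0, -38], 1], [[0, 0.149, 0], [-33.3, 0, -38], 1]]}}

```text
time: 17.55
eef_pos: [446.2, -281.3, 355.0]
ee_rot: [-3.124, -0.329, 0.002]
force: [0.7, -0.4, -2.7]
grip_width: 21.4
grasp_force: 117.6
```

```bash
python3 - <<'E'
from h import *
plan([608-126*np.cos(.21),273-126*np.sin(.21),356],down(.21))
im2,d2=bot.grab_frame("top"); hsv=cv2.cvtColor(im2,cv2.COLOR_BGR2HSV); Y=cloud("top",d2)
g=(cv2.inRange(hsv,(65,60,20),(95,255,220))>0)&(Y[...,1]<-120)&(Y[...,2]>150)&(Y[...,2]<230)&(d2>0)
p=Y[g]; A=np.c_[p[:,:2]-p[:,:2].mean(0),np.ones(len(p))]; print(p.mean(0),np.linalg.lstsq(A,p[:,2],rcond=None)[0],np.percentile(p[:,2],[2,98]))
E
```

```text
turn [-0.0002, 0.0013, -0.0002] shift [147.7, -508.4, -1.2] t 17.55
[ 566.61817761 -256.45352304  186.82295379] [-1.52876583e-02 -8.32622472e-03  1.86822954e+02] [176.46205296 201.43203955]
```

>>> {"name": "drive_tool", "arguments": {"targets": [[[0, 0, 0], [1.5, -5, 0], 1], [[0, 0, 0], [4.4, -15, 0], 1], [[0, 0, 0], [10, -35, 0], 1], [[0, 0, 0], [17.7, -61, 0], 1], [[0, 0, 0], [26.6, -91.5, 0], 1], [[0, 0, 0], [35.4, -122, 0], 1], [[0, 0, 0], [44.3, -152.5, 0], 1], [[0, 0, 0], [53.2, -183, 0], 1], [[0, 0, 0], [62, -213.5, 0], 1], [[0, 0, 0], [70.9, -244, 0], 1]]}}

```text
time: 18.85
eef_pos: [464.0, -25.6, 355.1]
ee_rot: [-3.124, -0.33, 0.002]
force: [-0.5, 0.1, -2.2]
grip_width: 21.4
grasp_force: 117.6
```

>>> {"name": "drive_tool", "arguments": {"targets": [[[0, 0, 0], [8.9, -30.5, 0], 1], [[0, 0, 0], [17.8, -61, 0], 1], [[0, 0, 0], [26.6, -91.5, 0], 1], [[0, 0, 0], [35.5, -122, 0], 1], [[0, 0, 0], [44.3, -152.5, 0], 1], [[0, 0, 0], [53.2, -183, 0], 1], [[0, 0, 0], [62, -213.5, 0], 1], [[0, 0, 0], [70, -240, 0], 1], [[0, 0, 0], [75, -257, 0], 1], [[0, 0, 0], [76.8, -264, 0], 1]]}}

```text
time: 20.1
eef_pos: [484.2, 247.4, 354.9]
ee_rot: [3.124, 0.331, -0.002]
force: [0.0, -0.1, -0.9]
grip_width: 21.2
grasp_force: 117.7
```

>>> {"name": "drive_tool", "arguments": {"targets": [[[0, 0, 0], [0, 0, 0], 1], [[0, 0, 0], [0, 0, 0], 1], [[0, 0, 0], [0, 0, 0], 1], [[0, 0, 0], [0, 0, 0], 1], [[0, 0, 0], [0, 0, 0], 1], [[0, 0, 0], [0, 0, 0], 1]]}}

```text
time: 20.85
eef_pos: [484.9, 246.2, 355.0]
ee_rot: [3.124, 0.329, -0.002]
force: [0.8, -0.0, -1.7]
grip_width: 21.3
grasp_force: 117.7
```

```bash
python3 - <<'E'
from h import *
s=bot.get_state(); print(s["eef_pos"],s["ee_rot"],s["qvel"].round(3),s["grip_width"])
sc,d=bot.grab_frame("scene"); cv2.imwrite("pics/s9.png",sc); np.save("d9",d)
Y=cloud("scene",d); sel(Y,d,"cap",(618,55),25,95,115)
im2,d2=bot.grab_frame("top"); hsv=cv2.cvtColor(im2,cv2.COLOR_BGR2HSV); Y=cloud("top",d2)
g=(cv2.inRange(hsv,(65,60,20),(95,255,220))>0)&(Y[...,1]>120)&(Y[...,2]>150)&(Y[...,2]<230)&(d2>0)
p=Y[g]; A=np.c_[p[:,:2]-p[:,:2].mean(0),np.ones(len(p))]; print(p.mean(0),np.linalg.lstsq(A,p[:,2],rcond=None)[0],np.percentile(p[:,2],[2,98]))
sel(Y,d2,"cap",(618,55),25,95,115); sel(Y,d2,"stack",(567,-254),110,50,66)
E
```

```text
[484.8581188  246.19789764 354.9819618 ] [ 3.12415409e+00  3.28663595e-01 -1.52314648e-03] [ 0.003 -0.    -0.    -0.001  0.001  0.001] 21.254533460764947
cap 112 mean [618.9  52.3 100.7] mid [617.9  54.3  99.7] ext [24.  24.8  8.9] px 335.2 187.9 z [ 95.8 101.5 103.1]
[608.59216134 277.75143962 186.97490456] [-1.95309768e-05 -6.34501575e-03  1.86974905e+02] [176.6536016 201.5289517]
cap 82 mean [616.4  55.6 102.9] mid [616.3  55.8 101.4] ext [21.9 21.4 11.2] px 243.6 187.3 z [ 99.  103.3 105.8]
stack 1401 mean [ 567.7 -256.9   55.8] mid [ 568.1 -255.1   56.2] ext [213.6 215.4  12.4] px 369.2 210.5 z [51.2 56.  59.5]
```

View pics/s9.png

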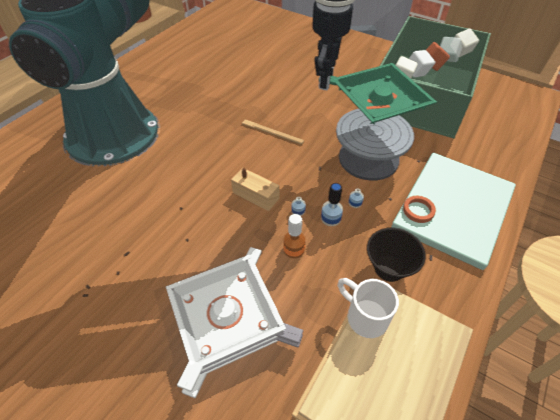

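The picture shows the tray level over the wheel at (383,93), the cap home on the bottle at (335,190), and the stack flat at (225,310). Nothing else has moved, so I hand in.

```bash
python3 -c "
from h import *
print(bot.hand_in())"
```

```text
the job is handed in; nothing more can be done
None
```

The job is handed in: the brush cap is pressed home on the blue-label bottle, the green tray was peeled and lifted off, and the arm is still holding it level about 85–90 mm above the banding wheel, with the stack and everything else in place.

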